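Retaining ring onto a test fixture's guide post

TASK

One of the two guide posts of the board test fixture has lost its retaining ring. Take the ring pliers out of their stand by the handles (the new ring is already on the tips), squeeze them until the ring is spread fully open, bring it over the bare post and ease it straight down over the post to the groove without forcing it. Finish holding it there: pliers still squeezed, ring spread and level with the groove around the post, hanging from your grip and not lying on the bush below; leave everything else on the bench where it is.

Things in the scene. Friction and masses are not known exactly. Their poses are not given: they have to be found in the camera images.
- pliers: retaining-ring pliers, steel, blue handles, 183 mm tall, about 0.2 kg, hanging upright (handles up) in the clear stand; they lift straight out. Origin between the tips at their lower end, z up along the pliers, y across the handles (+y left), x the way the ring sticks out. Blue handles: 93 to 180 mm above the origin, 14 mm wide along x. Squeezing them spreads tips and ring; a spring parts them
- grip (a point): point midway between the handles, 140 mm above the pliers' origin, axes as theirs: close the fingers along y here. Over their outsides the handles are 53 mm apart here when relaxed, 46 mm at their lower end and 62 mm at the top; fully squeezed their outsides are upright, parallel, 27 mm apart
- handle_left (a joint): squeeze of the pliers: 0 relaxed, 0.147 rad at the stop screw that limits the spread (both handles turn by this angle, coupled). At the grip point about 7 N on each handle starts it and 14 N reaches the stop; a grip of some 30 N holds it there. From about 0.06 the ring just passes the post; at the stop it has 2 mm play all round
- ring_centre (a point): centre of the opening of the fully spread ring, mid thickness, z along its axis (up). Black steel ring, 2 mm thick, inside 23 mm relaxed, 29 mm spread (outside 30 and 36). It lies level, hooked by its lugs on the plier tips and stays on them; mid plane 3 mm above the pliers' origin, centre 10.5 mm along the pliers' x when spread (14 mm relaxed)
- groove (a point): on the axis of the bare guide post (upright, bright steel, 25 mm in diameter) at mid height of its ring groove, a dark band 3 mm wide, 114 mm above the bench; z up. The post's upper end, with a 2.5 mm chamfer, is 16 mm above this point; the flange of the bush, 42 mm in diameter, ends 10 mm below it
- post_top (a point): centre of the bare guide post's upper end, 130 mm above the bench
- post_bare: the bare guide post; it may be the left or the right one. Origin on its axis at the fixture's deck, 60 mm above the bench
- post_done: the other guide post, the same but with its ring already in the groove: leave it. Origin on its axis at the fixture's deck, 60 mm above the bench
- fixture: clear acrylic board test fixture, fixed: box 190 mm along x, 250 mm along y, 60 mm high, origin under its centre. Posts at x = -30, y = +85 and -85 mm; between them a press plate and bushes up to 104 mm. Toggle clamp, red handle, in the middle (y within 16 mm, x -55 to 30 mm, up to 173 mm high) on an upright plate at x = 30 to 40 mm, y within 65 mm, up to 165 mm high
- stand: clear acrylic stand, fixed: two upright cheeks along x, 41 mm apart inside, 57 mm outside, 104 mm high (112 mm beside the notches); the pliers' blue shoulders hang in the notches, the tips 18 mm above the bench. Origin under the pliers' origin, axes as theirs
- oil_bottle: white oil bottle, 44 mm in diameter, 110 mm high, loose; origin under its centre. Leave it
- spares_box: yellow open box with spare rings, 75 x 95 x 35 mm, loose; origin under its centre. Leave it
- screwdriver: screwdriver with orange handle lying on the bench, loose; handle towards its -x. Leave it

How it is judged:
By the outcome, as a careful person would: the job done as asked, in the order asked, and still so for the second after the job is handed in, while the arm keeps its last pose, push and grip.
It also fails if it takes over 48 s, if anything falls off the work surface, if the arm or the gripper's body presses on something with over 40 N, if the wrist force passes 120 N, or if a joint passes its speed limit or range.

ROBOT

A 7-joint arm with a two-finger parallel gripper is mounted at the origin on the work surface. World frame = base frame: x ahead of the robot, y to its left, z up, the work surface at z = 0. Lengths are in m, angles in degrees, forces in N, time in s.
With the tool pointing down it reaches from about 0.4 to 0.85 m from the base axis. Payload 10.4 kg.
Tool frame: the origin (TCP) lies between the finger pads; the fingertips stand 22 mm ahead of it and the grasp point (between the pads) lies 3 mm ahead of it (r.tips_ahead is the distance from the TCP to the fingertips, in m); z points along the fingers, y is the line along which they close (so a half turn about z gives the same grasp; the last joint's range is limited). The gripper opens to 87 mm and grips with 3 to 60 N. Pads are 19 mm wide; open, the fingers measure 117 mm over their backs; the gripper's body (75 mm by 190 mm) begins 51 mm behind the grasp point.
Start: joints at [-73.029, 19.034, -3.707, 83.658, 1.238, 77.344, -5.071], TCP at [0.196, 0.594, 0.245] pointing down, gripper open.
Joint ranges: [-148.97, 148.97], [-28.65, 121.19], [-84.17, 76.75], [9.2, 138.47], [-72.65, 252.65], [3.7, 117.97], [-149.18, 149.18]. Speed limits (degrees/s): [127.2, 127.2, 159.86, 159.86, 180, 180, 180].

INTERFACE

Orientations are given as [roll, pitch, yaw] about the fixed x, y, z axes, in that order (R = Rz(yaw) Ry(pitch) Rx(roll)).
In Python, from bench import r gives the robot as it stands.
- The arm moves only by the tool move_tool, called after "Call:" as name(argument=value, ...), one argument or row to a line, values as JSON. Schema: {"type":"object","properties":{"steps":{"type":"object","properties":{"aperture":{"type":"array","items":{"type":"number"},"minItems":1,"maxItems":12},"sx":{"type":"array","items":{"type":"number"},"minItems":1,"maxItems":12},"sy":{"type":"array","items":{"type":"number"},"minItems":1,"maxItems":12},"sz":{"type":"array","items":{"type":"number"},"minItems":1,"maxItems":12},"wx":{"type":"array","items":{"type":"number"},"minItems":1,"maxItems":12},"wy":{"type":"array","items":{"type":"number"},"minItems":1,"maxItems":12},"wz":{"type":"array","items":{"type":"number"},"minItems":1,"maxItems":12}},"additionalProperties":false,"required":["aperture","sx","sy","sz","wx","wy","wz"]},"squeeze":{"type":"number"},"only":{"type":"string"},"quiet":{"type":"boolean"},"lines":{"type":"string"}},"required":["steps"],"additionalProperties":false}. steps is an object with one list for each field, all of the same length, 1 to 12, a row being the entries at one place: aperture (the opening from 0.0 (shut) to 1.0 (fully open)), sx, sy, sz (the shift in shares of the most that a row can go, 1 being 50 mm), wx, wy, wz (a rotation vector in a scale on which 1.0 is 90 degrees); each row shifts and turns the commanded pose from where the row before left it, along the tool's axes as they then stand; what a row does not reach is not made up. A row lasts 1/10 s, in which the tool goes at most 0.05 m and 8.59 degrees, less where a joint would pass 70% of its speed; a pose out of reach is approached as far as the arm can. The fingers move at their own pace and stop on an object; squeeze is the grip in N (left out, the last holds). Time passes only in rows, so rows that do not move let the fingers close. The tool returns the time, the measured TCP pose, the force, the opening and the grip force at its end. only (a regular expression) keeps the lines of the reply that match it, lines (a string "A,B") keeps lines A to B, and quiet returns only ok. Shift and turn numbers lie between -1 and 1, and a call with a number outside is refused. Input that does not fit is refused with a message, and nothing moves.
- r.get_obs(): the state, without advancing time (a new reading comes with each control period).
- r.get_image(name): name is "scene" or "top"; returns a dict with "pixels" (420x560x3 uint8, red, green, blue), "intrinsics" (3x3 intrinsics, pixels), "dist" ([k1, k2, p1, p2, k3] as OpenCV has them; the pictures are not rectified), "extrinsics" (4x4, takes a point from camera to world coordinates). Camera axes: x right, y down, z forward; pixel columns grow to the right and rows downward; lengths in m; the calibration is good to about 2 mm. A picture is of the moment at which its call begins. There is no depth.
- r.finish_job(): hands the job in; it is judged then, once.
The state is a dict: "time": time; "joint_pos": joint angles; "qd": joint speeds; "effort": joint torques, N m; "tcp_pos": TCP position; "ee_rot": TCP orientation; "force": force on the tool from outside, world axes, zero at the start; "moment": the same for the moment, N m; "grip_width": opening from 0.0 (shut) to 1.0 (fully open); "finger_force": force on a finger pad.
Only numpy, scipy, OpenCV 4.12 (cv2) and the standard library are available. Lean on these libraries where they do the work, as an engineer would, in place of code of your own. Each camera call takes 0.05 s, during which the arm holds its last target. There are 200 camera calls.

## Working session

There is one attempt and no reset: what is moved stays moved. The work goes in short steps, Python scripts to look and compute and a tool call to move; the robot and the scene stay as the last step left them, time stands still between calls to the robot, and variables do not carry over. Pictures are saved under pics/ and viewed, at most 10 in all, crops included, and the job is handed in when it is done.

```bash
ls; mkdir -p pics; python3 - <<'E'
from bench import r
import cv2,pickle
o=r.get_obs();print({k:o[k] for k in('time','tcp_pos','ee_rot','force','grip_width')})
for n in("scene","top"):
    d=r.get_image(n);pickle.dump(d,open(f'pics/{n}0.pkl','wb'));cv2.imwrite(f'pics/{n}0.png',d['pixels'][:,:,::-1]);print(n,d['intrinsics'],d['dist'],d['extrinsics'])
E
```

```text
bench.py
pics
{'time': 0.0, 'tcp_pos': array([0.19578087, 0.59318152, 0.24376421]), 'ee_rot': array([-1.79920472e+02,  3.01912323e-03,  1.61734932e+02]), 'force': array([ 0.09243675, -0.06820076,  0.32967424]), 'grip_width': 1.0034630138985141}
scene [[504.72200011   0.         284.85621362]
 [  0.         504.72200011 205.22421892]
 [  0.           0.           1.        ]] [0.00589421 0.         0.         0.         0.        ] [[-0.5823822   0.46790885 -0.66474979  1.18878678]
 [ 0.812896    0.34081441 -0.47227706  0.43784033]
 [ 0.00557369 -0.8154182  -0.57884548  0.67799203]
 [ 0.          0.          0.          1.        ]]
top [[389.84850845   0.         280.89640172]
 [  0.         389.84850845 204.96011875]
 [  0.           0.           1.        ]] [0.00039234 0.         0.         0.         0.        ] [[ 0.1024032  -0.96666852  0.2346605   0.38019991]
 [-0.99474073 -0.09901182  0.02622097 -0.04154962]
 [-0.00211282 -0.23611147 -0.97172368  0.98113102]
 [ 0.          0.          0.          1.        ]]
```

View pics/scene0.png

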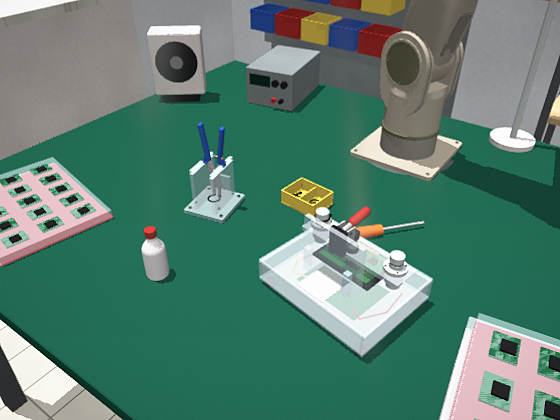

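View pics/top0.png

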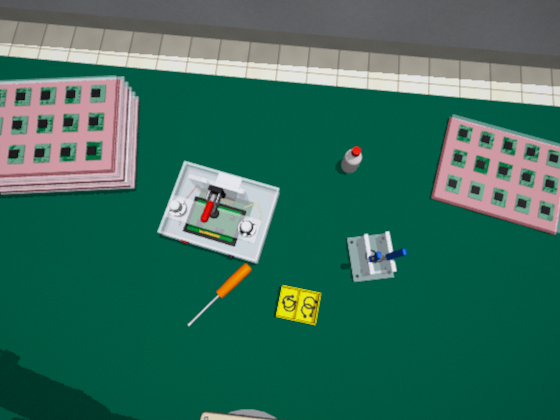

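The scene view shows the pliers' handles at about (203,140) and (221,145), and the posts at about (322,220) and (397,262). In the top view the posts are at (177,205) and (247,228) and the pliers at about (375,257). I'll enlarge these areas.

```bash
python3 - <<'E'
import cv2,numpy as np
s=cv2.imread('pics/scene0.png');t=cv2.imread('pics/top0.png')
f=lambda i,x,y,w,h,k:cv2.resize(i[y:y+h,x:x+w],None,fx=k,fy=k,interpolation=cv2.INTER_CUBIC)
a=np.vstack([np.hstack([f(s,180,115,80,60,5),f(s,180,165,80,60,5)]),np.hstack([f(t,340,225,80,60,5),np.zeros((300,400,3),np.uint8)])])
cv2.imwrite('pics/c1.png',a)
b=np.vstack([np.hstack([f(s,285,195,80,60,5),f(s,360,235,80,60,5)]),np.hstack([f(t,155,180,80,60,5),f(t,215,200,80,60,5)])])
cv2.imwrite('pics/c2.png',b)
E
```

```text
(no output)
```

View pics/c1.png

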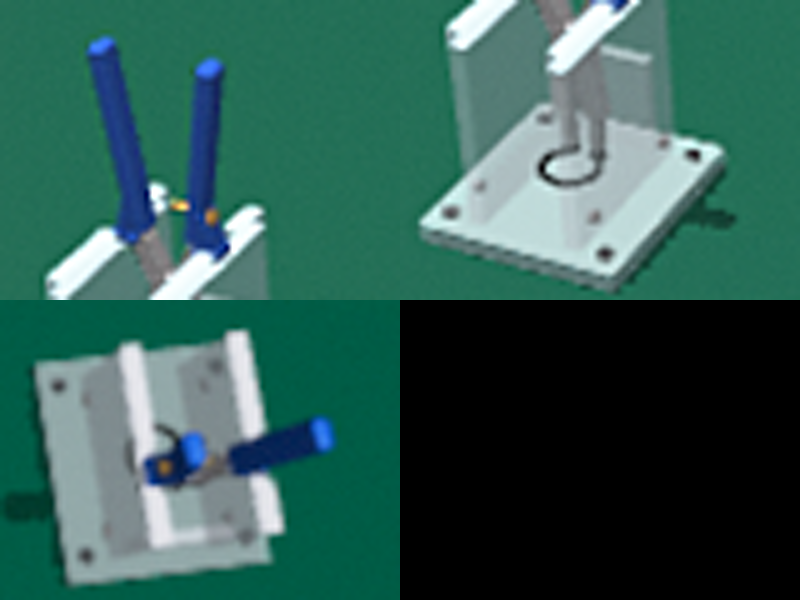

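View pics/c2.png

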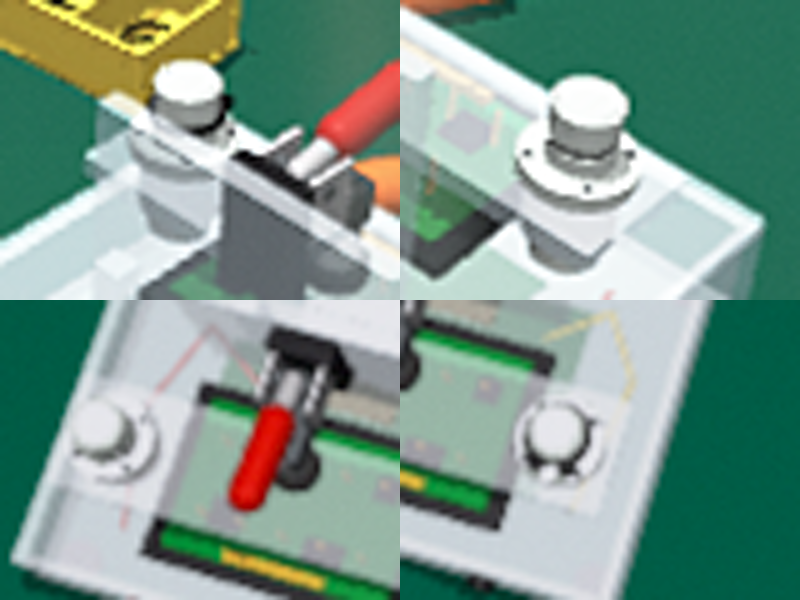

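Zoomed in, the scene view's right-hand post (about 397,255; top view about 176,206) has a thin dark groove and no ring. The other post carries a black ring with lugs, so the bare post is the one on the robot's left. The pliers' ring points up in the top view, towards world +x. Now I'll triangulate.

```bash
cat > h.py <<'E'
import cv2,numpy as np,pickle
def ray(d,uv):
    p=cv2.undistortPoints(np.array([[uv]],float),d['intrinsics'],np.array(d['dist']))[0,0]
    E=np.array(d['extrinsics']);v=E[:3,:3]@[p[0],p[1],1];return E[:3,3],v/np.linalg.norm(v)
def tri(d1,u1,d2,u2):
    a,b=ray(d1,u1);c,e=ray(d2,u2)
    s=np.linalg.lstsq(np.c_[b,-e],c-a,rcond=None)[0];p,q=a+s[0]*b,c+s[1]*e
    return (p+q)/2,np.linalg.norm(p-q)
def plane(d,u,z):
    a,b=ray(d,u);return a+b*(z-a[2])/b[2]
def proj(d,P):
    E=np.linalg.inv(d['extrinsics']);return cv2.projectPoints(np.array(P,float).reshape(-1,1,3),cv2.Rodrigues(E[:3,:3])[0],E[:3,3],d['intrinsics'],np.array(d['dist']))[0][:,0]
def blobs(m,x,y,w,h,n=4):
    z=np.zeros_like(m,np.uint8);z[y:y+h,x:x+w]=m[y:y+h,x:x+w]
    k,l,s,c=cv2.connectedComponentsWithStats(z,connectivity=4)
    i=[j for j in range(1,k) if s[j,4]>=n];return [(c[j].round(2),s[j]) for j in i]
E
python3 - <<'E'
from h import *
s=pickle.load(open('pics/scene0.pkl','rb'));t=pickle.load(open('pics/top0.pkl','rb'))
for n,d,b in(('s',s,(190,115,50,60)),('t',t,(360,235,55,40))):
    p=d['pixels'].astype(int);bl=p[...,2]
    cap=(bl>165)&(bl>p[...,0]*1.8);allb=(bl>80)&(bl>p[...,0]*2)&(bl>p[...,1]*1.3)
    print(n,'caps',blobs(cap,*b));print(n,'blue',blobs(allb,*b))
for n,d,b in(('s',s,(385,245,30,20)),('t',t,(165,195,25,22)),('s2',s,(312,203,22,20)),('t2',t,(238,215,22,22))):
    p=d['pixels'].min(2)
    for th in(225,235,243):print(n,th,blobs(p>th,*b,12))
E
```

```text
s caps [(array([199.83, 123.75]), array([198, 122,   5,   4,  12], dtype=int32)), (array([221.  , 128.36]), array([219, 127,   5,   4,  14], dtype=int32))]
s blue [(array([203.86, 142.51]), array([197, 122,  14,  42, 242], dtype=int32)), (array([220.44, 146.53]), array([217, 127,   9,  40, 209], dtype=int32))]
t caps [(array([404.15, 251.4 ]), array([402, 249,   5,   6,  20], dtype=int32)), (array([378.62, 254.04]), array([377, 251,   4,   7,  24], dtype=int32))]
t blue [(array([396.47, 253.93]), array([386, 248,  21,  12, 122], dtype=int32)), (array([378.12, 254.84]), array([376, 252,   5,   8,  32], dtype=int32)), (array([371.06, 259.53]), array([369, 257,   6,   5,  17], dtype=int32))]
s 225 [(array([394.11, 255.96]), array([385, 251,  20,  14, 159], dtype=int32))]
s 235 [(array([397.6 , 255.04]), array([391, 251,  14,   9, 103], dtype=int32)), (array([386.8 , 257.73]), array([385, 252,   6,  13,  40], dtype=int32))]
s 243 [(array([397.41, 254.96]), array([391, 251,  14,   9,  99], dtype=int32)), (array([386.66, 257.94]), array([385, 252,   5,  13,  35], dtype=int32))]
t 225 [(array([180.  , 200.15]), array([177, 199,   6,   4,  13], dtype=int32)), (array([173.69, 204.07]), array([171, 201,   7,   7,  42], dtype=int32)), (array([174.07, 213.36]), array([170, 212,   9,   3,  14], dtype=int32))]
t 235 []
t 243 []
s2 225 [(array([322.1 , 211.05]), array([316, 208,  13,   8,  78], dtype=int32)), (array([313.33, 218.87]), array([312, 216,   5,   6,  15], dtype=int32))]
s2 235 [(array([322.11, 211.  ]), array([316, 208,  13,   7,  75], dtype=int32))]
s2 243 [(array([322.26, 210.97]), array([317, 208,  12,   7,  68], dtype=int32))]
t2 225 [(array([245.64, 225.22]), array([242, 222,   8,   8,  45], dtype=int32))]
t2 235 []
t2 243 []
```

```bash
python3 - <<'E'
from h import *
np.set_printoptions(precision=4,suppress=True)
s=pickle.load(open('pics/scene0.pkl','rb'));t=pickle.load(open('pics/top0.pkl','rb'))
A,ea=tri(s,(221,128.36),t,(378.62,254.04));A2=tri(s,(199.83,123.75),t,(404.15,251.4))
B,ea2=tri(s,(199.83,123.75),t,(378.62,254.04));
print('caps right/left?',A2,(A,ea),'alt',(B,ea2),tri(s,(221,128.36),t,(404.15,251.4)))
print('posts',plane(s,(397.5,255),.1295),plane(s,(322.2,211),.1295))
print(proj(t,[plane(s,(397.5,255),.1295),plane(s,(322.2,211),.1295)]))
g=t['pixels'].min(2);print(g[196:216,164:190]);print(g[216:238,236:262])
E
```

```text
caps right/left? (array([ 0.499 , -0.2764,  0.1965]), np.float64(0.0011384667139267537)) (array([ 0.4885, -0.2257,  0.1964]), np.float64(0.0008948494616940151)) alt (array([ 0.5019, -0.2426,  0.202 ]), np.float64(0.04362069148182942)) (array([ 0.4863, -0.2571,  0.1939]), np.float64(0.04650867786732731))
posts [0.5648 0.2233 0.1295] [0.5332 0.0569 0.1295]
[[173.0647 203.3616]
 [244.6846 224.4943]]
[[  0   0   0   0   0   0 109 193 221 208 192 190 190 198 200 206 208 204
  201 201 200 202 196 179 174 194]
 [  0   0   0   0   0  15 148 209 220 204 191 190 197 208 210 218 219 216
  213 212 204 200 182 169 191 201]
 [  0   0   0   0   0  76 178 219 213 196 195 201 213 219 221 224 222 221
  221 220 215 210 193 195 200 202]
 [  0   0   0   0   0 132 204 223 206 190 198 209 217 226 227 228 227 225
  222 221 221 216 215 218 215 214]
 [  0   0   0   0  55 171 211 218 217 216 220 220 215 218 227 229 230 228
  227 213 209 217 222 222 222 221]
 [  0   0   0   0 105 189 211 218 227 229 229 228 224 210 204 214 225 230
  230 221 194 209 221 222 221 222]
 [  0   0   0   1 144 195 218 227 229 230 229 
[... 3179 characters left out ...]
51 219 230
  220 189 207 219 201 197 203 202]
 [157 156 168 175 117  39  30  53  99 127 101  66  59  56 149 218 229 230
  189 186 217 212 202 201 202 201]
 [158 155 159 181 150  81  73 153 191 201 141  51  42  58 168 222 229 217
  175 200 223 203 197 202 201 202]
 [156 156 170 187 168 141 139 207 231 230 170  65  41  70 118 204 216 186
  197 217 219 201 198 203 203 202]
 [156 157 181 203 195 175 177 218 230 218 170 134 164 189 161 174 195 204
  218 222 212 201 201 202 203 204]
 [156 157 189 205 204 194 196 207 201 177 163 165 185 198 180 180 211 220
  222 221 202 198 203 202 202 205]
 [139 166 195 205 204 205 211 209 200 197 198 198 198 196 201 211 223 221
  222 221 205 198 204 203 200 210]]
```

```bash
python3 - <<'E'
from h import *
np.set_printoptions(precision=4,suppress=True)
s=pickle.load(open('pics/scene0.pkl','rb'));t=pickle.load(open('pics/top0.pkl','rb'))
for n,d,(x,y,w,h) in(('t',t,(360,230,42,48)),('s',s,(185,150,55,35))):
    m=(d['pixels'].min(2)>205)
    for c,st in blobs(m,x,y,w,h,15):
        z=np.zeros_like(m);sl=np.s_[st[1]:st[1]+st[3],st[0]:st[0]+st[2]];z[sl]=m[sl]
        P=np.array([plane(d,q[::-1].astype(float),.108)[:2] for q in np.argwhere(z)],np.float32)
        v=cv2.fitLine(P,cv2.DIST_HUBER,0,.01,.01).ravel();a=P@v[:2]
        print(n,st,'mean',P.mean(0),'yaw',np.degrees(np.arctan2(v[1],v[0])),'len',np.ptp(a))
print('post top view',plane(t,(173.7,204.1),.13))
# base plate holes / tips: ring black blob
p=s['pixels'];print('ring s',blobs(p.max(2)<70,280-100,190,40,20))
E
```

```text
t [386 232   6  20  61] mean [ 0.532 -0.268] yaw 11.767609 len 0.04346797
t [365 235   6  21  66] mean [ 0.5195 -0.2208] yaw 12.248536 len 0.045594335
t [391 261   5  10  33] mean [ 0.4786 -0.2796] yaw 16.430475 len 0.020854682
t [369 263   6  11  40] mean [ 0.4679 -0.232 ] yaw 14.847247 len 0.022875488
s [225 157   7   9  34] mean [ 0.4681 -0.2304] yaw 29.431185 len 0.035772115
s [190 161  14  14  74] mean [ 0.5309 -0.2668] yaw 18.349648 len 0.055776417
s [210 166  14  13  79] mean [ 0.5206 -0.2188] yaw 17.214043 len 0.052433968
post top view [0.5632 0.2215 0.13  ]
ring s []
```

The manual's scale: shifts go in shares of 50 mm and turns go in shares of 90 degrees. Converting my numbers, -0.044 m is -0.88, -0.006 m is -0.12.

Call:
move_tool(
  steps={"aperture":[1, 1, 1, 1, 1, 1, 1, 1, 1, 1, 1, 1], "sx":[-0.8, -0.8, -0.8, -0.8, -0.8, -0.8, -0.34, -0.34, -0.34, -0.34, -0.34, -0.34], "sy":[0.26, 0.26, 0.26, 0.26, 0.26, 0.26, -0.88, -0.88, -0.88, -0.88, -0.88, -0.88], "sz":[-0.12, -0.12, -0.12, -0.12, -0.12, -0.12, 0, 0, 0, 0, 0, 0], "wx":[0, 0, 0, 0, 0, 0, 0, 0, 0, 0, 0, 0], "wy":[0, 0, 0, 0, 0, 0, 0, 0, 0, 0, 0, 0], "wz":[0, 0, 0, 0, 0, 0, 0, 0, 0, 0, 0, 0]},
)

```text
time: 1.3
tcp_pos: [0.4621, 0.3076, 0.2802]
ee_rot: [-180.0, -0.0, 161.7]
force: [1.4, -0.2, -0.1]
grip_width: 0.999
finger_force: 0.0
```

Call:
move_tool(
  steps={"aperture":[1, 1, 1, 1, 1, 1, 1, 1, 1, 1, 1, 1], "sx":[-0.34, -0.34, -0.34, -0.34, -0.34, -0.34, -0.34, -0.34, 0, 0, 0, 0], "sy":[-0.88, -0.88, -0.88, -0.88, -0.88, -0.88, -0.88, -0.88, 0, 0, 0, 0], "sz":[0, 0, 0, 0, 0, 0, 0, 0, 0, 0, 0, 0], "wx":[0, 0, 0, 0, 0, 0, 0, 0, 0, 0, 0, 0], "wy":[0, 0, 0, 0, 0, 0, 0, 0, 0, 0, 0, 0], "wz":[0, 0, 0, 0, 0, 0, 0, 0, -0.0844, -0.0844, -0.0844, -0.0844]},
)

```text
time: 2.5
tcp_pos: [0.481, -0.0673, 0.2802]
ee_rot: [180.0, -0.0, -167.6]
force: [0.7, 0.3, -0.1]
grip_width: 0.999
finger_force: 0.0
```

Scaled: -0.0456 m is -0.912, 0.0065 m is 0.13.

Call:
move_tool(
  steps={"aperture":[1, 1, 1, 1, 1, 1], "sx":[0.13, 0.13, 0.13, 0.13, 0, 0], "sy":[-0.912, -0.912, -0.912, -0.912, 0, 0], "sz":[0, 0, 0, 0, 0, 0], "wx":[0, 0, 0, 0, 0, 0], "wy":[0, 0, 0, 0, 0, 0], "wz":[0, 0, 0, 0, 0, 0]},
)

```text
time: 3.1
tcp_pos: [0.4936, -0.2519, 0.28]
ee_rot: [180.0, -0.1, -168.0]
force: [-0.4, 1.1, 0.1]
grip_width: 1.003
finger_force: 0.0
```

```bash
python3 - <<'E'
from bench import r
import cv2,pickle,numpy as np
o=r.get_obs();print(o['tcp_pos'],o['ee_rot'])
f=lambda i,x,y,w,h,k:cv2.resize(i[y:y+h,x:x+w,::-1],None,fx=k,fy=k,interpolation=cv2.INTER_CUBIC)
a=[]
for n,b in(("scene",(165,75,100,100)),("top",(330,200,100,100))):
    d=r.get_image(n);pickle.dump(d,open(f'pics/{n}1.pkl','wb'));a.append(f(d['pixels'],*b,4))
cv2.imwrite('pics/c3.png',np.hstack(a))
E
```

```text
[ 0.4935818  -0.25191645  0.279955  ] [ 1.79989569e+02 -7.32719073e-02 -1.68007231e+02]
```

View pics/c3.png

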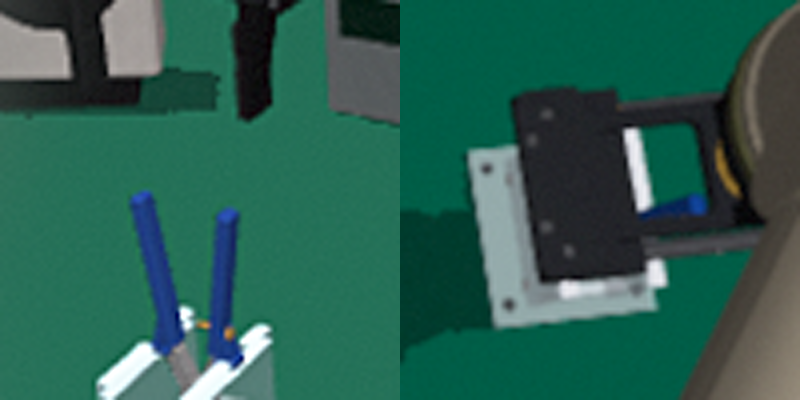

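The view shows the two fingers (about (85,90) and (255,115) in the crop) straddling the handle tops (140,200) and (228,215). I'll go straight down.

Scaled: 0.03 m is 0.6, 0.029 m is 0.58.

Call:
move_tool(
  steps={"aperture":[1, 1, 1, 1, 1, 1], "sx":[0, 0, 0, 0, 0, 0], "sy":[0.012, 0, 0, 0, 0, 0], "sz":[0.6, 0.6, 0.6, 0.58, 0, 0], "wx":[0, 0, 0, 0, 0, 0], "wy":[0, 0, 0, 0, 0, 0], "wz":[0, 0, 0, 0, 0, 0]},
)

```text
time: 3.8
tcp_pos: [0.4943, -0.2494, 0.1622]
ee_rot: [180.0, -0.0, -167.8]
force: [1.1, -0.3, -0.1]
grip_width: 1.001
finger_force: 0.0
```

Call:
move_tool(
  steps={"aperture":[0.2, 0.2, 0.2, 0.2, 0.2, 0.2, 0.2, 0.2], "sx":[0, 0, 0, 0, 0, 0, 0, 0], "sy":[0, 0, 0, 0, 0, 0, 0, 0], "sz":[0, 0, 0, 0, 0, 0, 0, 0], "wx":[0, 0, 0, 0, 0, 0, 0, 0], "wy":[0, 0, 0, 0, 0, 0, 0, 0], "wz":[0, 0, 0, 0, 0, 0, 0, 0]},
  squeeze=10,
)

```text
time: 4.6
tcp_pos: [0.4942, -0.2503, 0.1618]
ee_rot: [180.0, 0.0, -167.9]
force: [-0.0, 1.9, 4.1]
grip_width: 0.357
finger_force: 9.8
```

Scaled: -0.03 m is -0.6, -0.02 m is -0.4.

Call:
move_tool(
  steps={"aperture":[0.2, 0.2, 0.2, 0.2, 0.2, 0.2, 0.2, 0.2, 0.2, 0.2, 0.2], "sx":[0, 0, 0, 0, 0, 0, 0, 0, 0, 0, 0], "sy":[0, 0, 0, 0, 0, 0, 0, 0, 0, 0, 0], "sz":[-0.1, -0.2, -0.4, -0.6, -0.6, -0.6, -0.6, -0.4, -0.3, 0, 0], "wx":[0, 0, 0, 0, 0, 0, 0, 0, 0, 0, 0], "wy":[0, 0, 0, 0, 0, 0, 0, 0, 0, 0, 0], "wz":[0, 0, 0, 0, 0, 0, 0, 0, 0, 0, 0]},
)

```text
time: 5.7
tcp_pos: [0.4938, -0.2505, 0.3512]
ee_rot: [180.0, -0.0, -167.9]
force: [-0.3, 0.2, -1.8]
grip_width: 0.324
finger_force: 10.0
```

Call:
move_tool(
  steps={"aperture":[0.1, 0.1, 0.1, 0.1, 0.1, 0.1], "sx":[0, 0, 0, 0, 0, 0], "sy":[0, 0, 0, 0, 0, 0], "sz":[0, 0, 0, 0, 0, 0], "wx":[0, 0, 0, 0, 0, 0], "wy":[0, 0, 0, 0, 0, 0], "wz":[0, 0, 0, 0, 0, 0]},
  squeeze=32,
)

```text
time: 6.3
tcp_pos: [0.4939, -0.2504, 0.3514]
ee_rot: [180.0, -0.0, -167.9]
force: [0.1, 0.1, -2.5]
grip_width: 0.302
finger_force: 32.0
```

```bash
python3 - <<'E'
from bench import r
import cv2,pickle,numpy as np
f=lambda i,x,y,w,h,k:cv2.resize(i[y:y+h,x:x+w,::-1],None,fx=k,fy=k,interpolation=cv2.INTER_CUBIC)
a=[]
for n,b in(("scene",(165,30,100,140)),("top",(340,170,100,140))):
    d=r.get_image(n);pickle.dump(d,open(f'pics/{n}2.pkl','wb'));a.append(f(d['pixels'],*b,4))
cv2.imwrite('pics/c4.png',np.hstack(a))
E
```

```text
(no output)
```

View pics/c4.png

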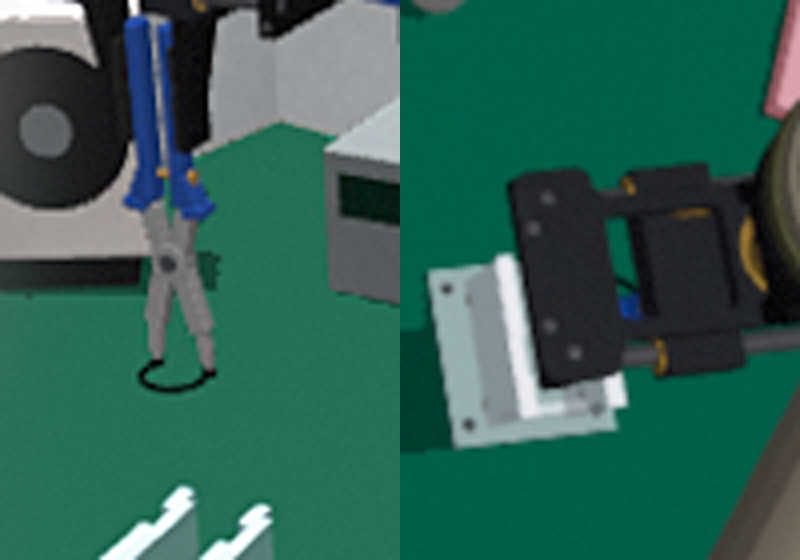

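The pliers are squeezed fully (26 mm opening), and the ring hangs level, spread wide, around crop (175,375). Next I'll carry it over to the bare post.

Scaled: 0.0448 m is 0.896, -0.0158 m is -0.316.

Call:
move_tool(
  steps={"aperture":[0.1, 0.1, 0.1, 0.1, 0.1, 0.1, 0.1, 0.1, 0.1, 0.1, 0.1, 0.1], "sx":[-0.12, -0.24, -0.316, -0.316, -0.316, -0.316, -0.316, -0.316, -0.316, -0.316, -0.184, -0.088], "sy":[0.348, 0.68, 0.896, 0.896, 0.896, 0.896, 0.896, 0.896, 0.896, 0.896, 0.522, 0.224], "sz":[0, 0, 0, 0, 0, 0, 0, 0, 0, 0, 0, 0], "wx":[0, 0, 0, 0, 0, 0, 0, 0, 0, 0, 0, 0], "wy":[0, 0, 0, 0, 0, 0, 0, 0, 0, 0, 0, 0], "wz":[0, 0, 0, 0, 0, 0, 0, 0, 0, 0, 0, 0]},
)

```text
time: 7.6
tcp_pos: [0.5539, 0.2237, 0.3507]
ee_rot: [180.0, -0.1, -167.6]
force: [0.3, 0.1, -2.6]
grip_width: 0.297
finger_force: 32.0
```

Call:
move_tool(
  steps={"aperture":[0.1, 0.1, 0.1, 0.1, 0.1, 0.1], "sx":[0, 0, 0, 0, 0, 0], "sy":[0, 0, 0, 0, 0, 0], "sz":[0.4, 0.4, 0.2, 0.1, 0, 0], "wx":[0, 0, 0, 0, 0, 0], "wy":[0, 0, 0, 0, 0, 0], "wz":[0, 0, 0, 0, 0, 0]},
)

```text
time: 8.2
tcp_pos: [0.5548, 0.2198, 0.2975]
ee_rot: [180.0, 0.1, -167.9]
force: [-0.1, 1.0, -0.7]
grip_width: 0.298
finger_force: 32.0
```

```bash
python3 - <<'E'
from bench import r
from h import *
f=lambda i,x,y,w,h,k:cv2.resize(i[y:y+h,x:x+w,::-1],None,fx=k,fy=k,interpolation=cv2.INTER_CUBIC)
a=[]
o=r.get_obs();print(o['tcp_pos'],o['ee_rot'],o['force'])
for n,b in(("scene",(350,200,80,80)),("top",(140,165,80,80))):
    d=r.get_image(n);pickle.dump(d,open(f'pics/{n}3.pkl','wb'));a.append(f(d['pixels'],*b,5));cv2.imwrite(f'pics/{n}3.png',d['pixels'][...,::-1])
cv2.imwrite('pics/c5.png',np.hstack(a))
E
```

```text
[0.55481231 0.21979003 0.29753277] [ 1.79976167e+02  7.28881114e-02 -1.67886143e+02] [-0.10417728  0.96705423 -0.74060759]
```

View pics/c5.png

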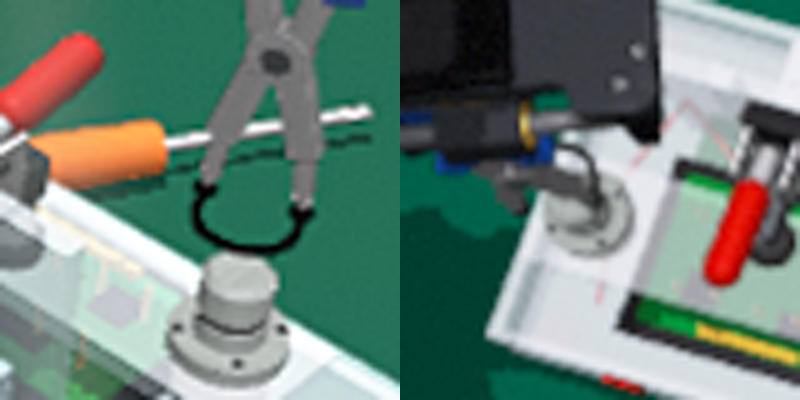

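Scene crop: the ring hangs just above the bare post, with its arc at x 195–310, y 185–255 and the post top at about (238,270). In the top crop the right part of the ring shows at (555–605, 140–220). I'll fit circles to get the ring centre from both views.

```bash
cat > ring.py <<'E'
from h import *
from scipy.optimize import least_squares
np.set_printoptions(precision=4,suppress=True)
def pts(d,box,th):
    x,y,w,h=box;p=d['pixels'].max(2)[y:y+h,x:x+w]
    q=np.argwhere(p<th)[:,::-1]+[x,y];return q.astype(float)
def circ(d,q,z,R=None):
    P=np.array([plane(d,u,z)[:2] for u in q]);c0=P.mean(0)
    f=lambda v:np.hypot(*(P-v[:2]).T)-(R or v[2])
    s=least_squares(f,[*c0,.016][:2 if R else 3],loss='soft_l1',f_scale=.001);return s.x,np.sqrt(np.mean(f(s.x)**2))
E
python3 - <<'E'
from ring import *
s=pickle.load(open('pics/scene3.pkl','rb'));t=pickle.load(open('pics/top3.pkl','rb'))
q=pts(s,(387,240,27,12),75);print(len(q),q.min(0),q.max(0))
for z in(.147,.1525,.1575,.1625):print(z,circ(s,q,z),circ(s,q,z,.0163))
qt=pts(t,(170,192,14,17),75);print(len(qt))
for z in(.1525,.1575,.1625):print('top',z,circ(t,qt,z,.0163))
m=t['pixels'].max(2)[190:211,168:186];print(m)
E
```

```text
78 [388. 240.] [412. 251.]
0.147 (array([0.5555, 0.2192, 0.0174]), np.float64(0.0015819824202751127)) (array([0.5565, 0.2198]), np.float64(0.0018172497808200427))
0.1525 (array([0.562 , 0.2215, 0.0172]), np.float64(0.001565547291984938)) (array([0.5629, 0.2219]), np.float64(0.001740613466554745))
0.1575 (array([0.568 , 0.2235, 0.0171]), np.float64(0.001550606569178681)) (array([0.5687, 0.2239]), np.float64(0.0016774634625073741))
0.1625 (array([0.574 , 0.2256, 0.0169]), np.float64(0.0015356663209194139)) (array([0.5745, 0.2259]), np.float64(0.0016211622816336626))
27
top 0.1525 (array([0.5652, 0.2207]), np.float64(0.005217549511071879))
top 0.1575 (array([0.564 , 0.2193]), np.float64(0.005231463467754))
top 0.1625 (array([0.5628, 0.2178]), np.float64(0.005243497084386632))
[[110 106 102  99  94  93  87  70  70  71  82  94  98 123 137 163 132  57]
 [ 92  91  75  79 118 167 182 157 138 140 159 178 180 196 207 220 208 129]
 [114 116  83  95 150 213 226 197 173 171 196 211 215 223 226 226 226 201]
 [132 137  95  74 112 156 170 159 165 175 200 214 218 224 226 225 225 226]
 [133 143 102  8
[... 559 characters left out ...]
156 179 180 180 191 226]
 [ 74  73  74  77  77  76  78  75  85  87  58  67 154 183 184 167 154 219]
 [164 144  99  79  73  74  75  74  78  71  52  52 116 160 169 133 138 190]
 [198 177 156 137 114 107 107  89  75  72  64  40  61 122 159 143 153 152]
 [199 175 179 176 163 161 164 141 101  69  56  38  63 104 161 174 175 153]
 [208 172 175 183 181 184 184 177 160 121  75  58  83 102 149 178 182 162]
 [204 172 169 179 180 186 186 182 177 155 110  84 108 106 147 178 182 160]
 [207 179 169 169 172 177 177 169 160 147 112  96 114 106 157 184 183 148]
 [215 169 158 158 156 156 149 142 131 115  91  90  98 123 168 183 185 143]
 [216 149 112 151 151 128 111 108 106 113 114  99 104 152 180 184 172 130]]
```

```bash
python3 - <<'E'
from ring import *
s=pickle.load(open('pics/scene3.pkl','rb'));t=pickle.load(open('pics/top3.pkl','rb'));s0=pickle.load(open('pics/scene0.pkl','rb'));t0=pickle.load(open('pics/top0.pkl','rb'))
q=pts(s,(387,240,27,12),90);q=q[~((q[:,0]>408)&(q[:,1]<244.5))]
qt=np.array([(172.5,194),(173.5,194),(175.7,195.1),(177.2,196),(177.9,197),(178,198),(178.2,199),(178.4,200)])
for z in(.148,.151,.154,.157,.160):
    print(z,'scene',*circ(s,q,z,.0163),'top',*circ(t,qt,z,.0163))
# post top: same method both views (disc, z=.13)
print('post s',plane(s,(397.5,255),.1295),'post t',plane(t,(173.7,204.1),.13),'tri',tri(s,(397.5,254.7),t,(173.7,204.1)))
b=pts(s,(387,240,27,12),90);
m=s['pixels'].max(2)[236:254,386:416];print(m)
E
```

```text
0.148 scene [0.5582 0.2197] 0.0015526674708011402 top [0.5659 0.2228] 0.0003800954578961055
0.151 scene [0.5616 0.2209] 0.0015397231253353395 top [0.5651 0.2218] 0.0003823299489050964
0.154 scene [0.5651 0.2221] 0.0015290919902868527 top [0.5644 0.2209] 0.0003845672923955462
0.157 scene [0.5686 0.2233] 0.0015207690389109206 top [0.5637 0.22  ] 0.00038680623905337796
0.16 scene [0.5721 0.2245] 0.001514741431898645 top [0.563  0.2191] 0.0003890455323433176
post s [0.5648 0.2233 0.1295] post t [0.5632 0.2215 0.13  ] tri (array([0.5633, 0.2223, 0.1285]), np.float64(0.0008229982220408951))
[[116 118  96  33  70 110  95 104 115 114 115 115 115 115 114 113 113 113
  115 114 113 113 110 112 118 122 108 110 114 114]
 [115 120  79   7  17  36  22  64 108 114 113 114 112 113 115 113 115 113
  114 114 113 115 110 111 118 122 106 110 113 115]
 [116 121  95  39   8   5   9  78 113 116 114 116 113 114 114 115 115 113
  114 113 113 113 125 123 116 120 107 109 114 113]
 [115 122 103  50   8  45  73 106 118 114 114 114 113 114 113 114 115 112
  113 112 114 114 149 140 117 136 121 113 114 113]
 [117 11
[... 1042 characters left out ...]
111 109 107 111 111 112
  113  82  25  12  11  78 114 117 114 114 112 115]
 [108 110 114 115 118 122  98  62  47  25   4   0   0  13  14  11  16  17
    4   6  10  34  64 108 117 116 113 113 115 114]
 [113 103 108 112 113 117 124 131 143 132  93  72  56  41  31  17  13  20
   21  45  72  92 114 117 116 115 114 113 114 115]
 [195 144 115 104 108 125 159 179 202 218 191 178 154 137 135 123 107  81
   74 108 123 119 118 115 114 114 113 114 115 115]
 [255 246 187 123 120 134 189 205 203 203 207 205 206 208 215 214 192 142
  115 117 114 114 116 114 114 113 114 113 115 114]
 [255 255 255 220 167 162 191 199 200 197 196 195 197 201 197 195 199 172
  130 113 112 113 114 113 113 114 114 114 114 114]]
```

Both views agree on a ring centre of (0.5648, 0.2215, 0.154), with the post axis at (0.5633, 0.2223). I'll correct by about 1 mm and start easing down.

Scaled: 0.005 m is 0.1, 0.0011 m is 0.022.

Call:
move_tool(
  steps={"aperture":[0.1, 0.1, 0.1, 0.1, 0.1], "sx":[0.012, 0, 0, 0, 0], "sy":[0.022, 0, 0, 0, 0], "sz":[0.1, 0.1, 0.06, 0, 0], "wx":[0, 0, 0, 0, 0], "wy":[0, 0, 0, 0, 0], "wz":[0, 0, 0, 0, 0]},
)

```text
time: 8.8
tcp_pos: [0.5536, 0.2209, 0.2835]
ee_rot: [180.0, -0.0, -167.9]
force: [-0.9, -0.3, -2.2]
grip_width: 0.303
finger_force: 32.0
```

Call:
move_tool(
  steps={"aperture":[0.1, 0.1, 0.1, 0.1, 0.1, 0.1, 0.1], "sx":[0, 0, 0, 0, 0, 0, 0], "sy":[0, 0, 0, 0, 0, 0, 0], "sz":[0.04, 0.04, 0.04, 0.04, 0.04, 0, 0], "wx":[0, 0, 0, 0, 0, 0, 0], "wy":[0, 0, 0, 0, 0, 0, 0], "wz":[0, 0, 0, 0, 0, 0, 0]},
)

```text
time: 9.5
tcp_pos: [0.5536, 0.2209, 0.2735]
ee_rot: [180.0, -0.0, -167.9]
force: [-0.5, -0.2, -2.3]
grip_width: 0.3
finger_force: 32.0
```

```bash
python3 - <<'E'
from bench import r
from h import *
f=lambda i,x,y,w,h,k:cv2.resize(i[y:y+h,x:x+w,::-1],None,fx=k,fy=k,interpolation=cv2.INTER_CUBIC)
a=[];o=r.get_obs();print(o['tcp_pos'],o['force'],o['moment'])
for n,b in(("scene",(375,225,50,60)),("top",(150,175,50,60))):
    d=r.get_image(n);pickle.dump(d,open(f'pics/{n}4.pkl','wb'));a.append(f(d['pixels'],*b,8))
cv2.imwrite('pics/c6.png',np.hstack(a))
E
```

```text
[0.5536149  0.22090001 0.27354234] [-0.50900842 -0.18370277 -2.2925604 ] [ 0.00031422  0.0006795  -0.0063473 ]
```

View pics/c6.png

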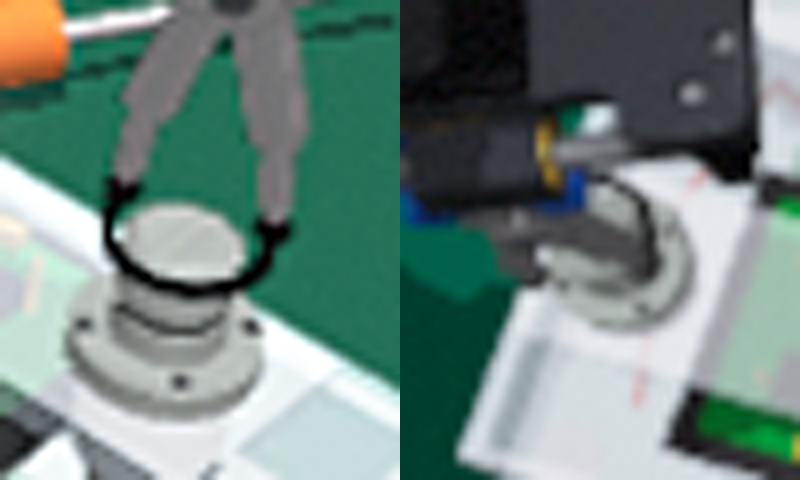

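The scene crop shows the ring now around the post's upper end with no contact: ring outside x from about 103 to 275, post x from about 122 to 245. A fit will check the centring.

```bash
python3 - <<'E'
from ring import *
s=pickle.load(open('pics/scene4.pkl','rb'))
q=pts(s,(386,249,25,14),75);q=q[~((q[:,0]>405)&(q[:,1]<256.5))]
q=q[q[:,1]<262.5]
print(len(q),q.min(0),q.max(0))
for z in(.129,.131,.133):print(z,circ(s,q,z,.0163),circ(s,q,z))
print('post',plane(s,(397.5,255),.1295))
m=s['pixels'].max(2)[248:263,386:412];print(m)
E
```

```text
54 [388. 249.] [408. 261.]
0.129 (array([0.5623, 0.2227]), np.float64(0.0011762442518414716)) (array([0.562 , 0.2227, 0.0166]), np.float64(0.0011598535422137712))
0.131 (array([0.5646, 0.2235]), np.float64(0.0011661476164122916)) (array([0.5643, 0.2235, 0.0165]), np.float64(0.0011556082208676818))
0.133 (array([0.5668, 0.2243]), np.float64(0.0011572963265825188)) (array([0.5666, 0.2243, 0.0164]), np.float64(0.0011513630384187197))
post [0.5648 0.2233 0.1295]
[[118 100  51   8  34  17  45  99 115 111 111 113 112 112 114 114 113 113
  115 113 113 116 122 116 129 117]
 [113  92  39  10   5   6  77 107 114 112 112 114 109 108 112 111 113 115
  111 114 113 113 121 115 130 116]
 [121  93  44   8  43  75 115 126 144 153 152 154 141 131 118 109 111 111
  112 114 117 113 119 121 124 115]
 [204 102   0  27 104 136 163 177 198 208 208 209 210 194 167 142 126 114
  112 115 113  99 105 134 128 120]
 [255 189   0  90 129 142 188 204 201 200 202 198 196 199 207 210 186 135
  110 116  96  46  89 124  84  89]
 [255 216   0 168 186 164 190 201 200 199 194 194 197 200 194 194 199 171
  129 117  77   9 
[... 298 characters left out ...]
94 196 194
  203 157 110  76  12  82 117 119]
 [235 239 168  58   0 101 169 195 203 200 196 195 196 198 197 200 199 198
  217 170  79  23  12  97 121 116]
 [212 233 240 145   3   0  57 160 203 205 210 217 215 218 214 211 209 207
  161 100  42   1  33 100 120 114]
 [209 199 206 143  68  41   0   0 111 149 189 210 210 209 203 197 196 178
  109  20   1  24  80 110 116 113]
 [195 194 202 153 115 105  75  43   2   0  13  29  71  90  87  53  18   0
    0   3  40  85 115 117 115 114]
 [190 197 200 165 128 134 148 120  87  62  50  22   0   0  13  19  22  19
   83  92 105 119 116 114 113 114]
 [192 197 177 151 120 126 140 144 153 141 135 108  83  85  97 104 101  92
  182 185 131 112 109 111 111 113]]
```

Centred to within a fraction of a millimetre, so I'll continue down slowly.

Scaled: 0.0015 m is 0.03.

Call:
move_tool(
  steps={"aperture":[0.1, 0.1, 0.1, 0.1, 0.1, 0.1], "sx":[0, 0, 0, 0, 0, 0], "sy":[0, 0, 0, 0, 0, 0], "sz":[0.03, 0.03, 0.03, 0.03, 0.03, 0], "wx":[0, 0, 0, 0, 0, 0], "wy":[0, 0, 0, 0, 0, 0], "wz":[0, 0, 0, 0, 0, 0]},
)

```text
time: 10.2
tcp_pos: [0.5535, 0.2209, 0.2658]
ee_rot: [-180.0, -0.0, -167.9]
force: [0.3, 0.9, -1.3]
grip_width: 0.301
finger_force: 32.0
```

Call:
move_tool(
  steps={"aperture":[0.1, 0.1, 0.1, 0.1, 0.1, 0.1, 0.1, 0.1], "sx":[0, 0, 0, 0, 0, 0, 0, 0], "sy":[0, 0, 0, 0, 0, 0, 0, 0], "sz":[0.03, 0.03, 0.03, 0.03, 0.03, 0.03, 0, 0], "wx":[0, 0, 0, 0, 0, 0, 0, 0], "wy":[0, 0, 0, 0, 0, 0, 0, 0], "wz":[0, 0, 0, 0, 0, 0, 0, 0]},
)

```text
time: 11.0
tcp_pos: [0.5536, 0.2209, 0.257]
ee_rot: [180.0, -0.0, -167.9]
force: [-0.1, 0.1, -2.7]
grip_width: 0.301
finger_force: 32.0
```

```bash
python3 - <<'E'
from bench import r
from h import *
f=lambda i,x,y,w,h,k:cv2.resize(i[y:y+h,x:x+w,::-1],None,fx=k,fy=k,interpolation=cv2.INTER_CUBIC)
a=[];o=r.get_obs();print(o['tcp_pos'],o['force'],o['moment'])
for n,b in(("scene",(375,230,50,50)),("top",(150,175,50,50))):
    d=r.get_image(n);pickle.dump(d,open(f'pics/{n}5.pkl','wb'));a.append(f(d['pixels'],*b,8))
cv2.imwrite('pics/c7.png',np.hstack(a))
E
```

```text
[0.55362108 0.22090208 0.25701572] [-0.06555013  0.1439624  -2.66462445] [0.02586864 0.00447972 0.00731673]
```

View pics/c7.png

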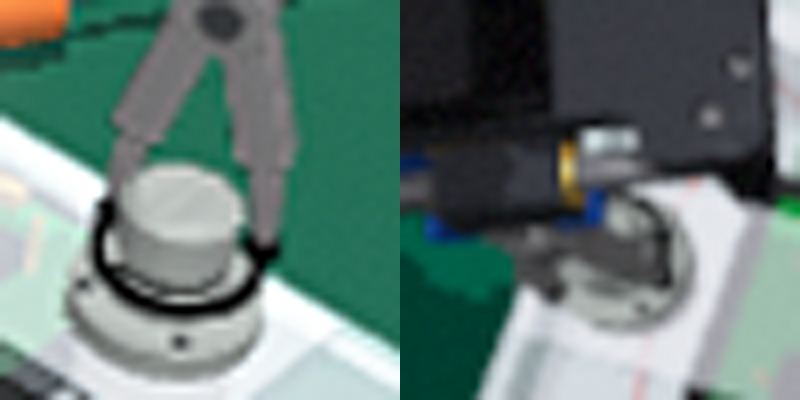

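The ring sits low around the post with even gaps: arc bottom at about (185,308) in the scene crop, post bottom edge at about (180,285). I'll check its height.

```bash
python3 - <<'E'
from ring import *
s=pickle.load(open('pics/scene5.pkl','rb'));s0=pickle.load(open('pics/scene0.pkl','rb'))
q=pts(s,(385,255,26,17),70);q=q[~((q[:,0]>404)&(q[:,1]<263.5))]
print(len(q),q.min(0),q.max(0))
for z in(.111,.113,.115,.117):print(z,circ(s,q,z,.0163),circ(s,q,z))
# groove dark band in scene0, per column centre, and predicted groove front at several z
g=s0['pixels'].max(2).astype(int)
for c in(395,397,399):
    print(c,g[258:270,c])
P=plane(s0,(397.5,255),.1295);v=np.array(s0['extrinsics'])[:2,3]-P[:2];v/=np.linalg.norm(v)
for z in(.110,.112,.114,.116):print(z,proj(s0,[[*(P[:2]+.0118*v),z]]))
E
```

```text
59 [385. 255.] [407. 269.]
0.111 (array([0.5604, 0.222 ]), np.float64(0.0018814978736199116)) (array([0.5596, 0.222 , 0.017 ]), np.float64(0.0018158762971360086))
0.113 (array([0.5625, 0.2228]), np.float64(0.0018654382557422519)) (array([0.5618, 0.2228, 0.0169]), np.float64(0.0018094683177112087))
0.115 (array([0.5647, 0.2236]), np.float64(0.0018500909381104678)) (array([0.564 , 0.2235, 0.0168]), np.float64(0.001803060046249685))
0.117 (array([0.5668, 0.2243]), np.float64(0.0018354694991524032)) (array([0.5662, 0.2243, 0.0168]), np.float64(0.0017966518494705395))
395 [255 255 157 138 143 149 142  86  87 181 143 139]
397 [254 255 197 140 146 151 154 131 102 229 144 142]
399 [253 254 204 137 146 148 152 134  67 163 145 140]
0.11 [[395.1169 268.4308]]
0.112 [[395.2764 267.5316]]
0.114 [[395.4364 266.63  ]]
0.116 [[395.5968 265.7258]]
```

The ring is at about z = 0.115, so it needs the last millimetre. After that I'll hold still and check.

Scaled: 0.001 m is 0.02.

Call:
move_tool(
  steps={"aperture":[0.1, 0.1, 0.1, 0.1, 0.1], "sx":[0, 0, 0, 0, 0], "sy":[0, 0, 0, 0, 0], "sz":[0.02, 0, 0, 0, 0], "wx":[0, 0, 0, 0, 0], "wy":[0, 0, 0, 0, 0], "wz":[0, 0, 0, 0, 0]},
)

```text
time: 11.6
tcp_pos: [0.5537, 0.2209, 0.2561]
ee_rot: [180.0, 0.0, -167.9]
force: [0.3, -0.2, -1.5]
grip_width: 0.298
finger_force: 32.0
```

```bash
python3 - <<'E'
from bench import r
o=r.get_obs();print(o['tcp_pos'],o['force'],o['moment'],o['grip_width'],o['finger_force'])
print(r.finish_job())
E
```

```text
[0.55366337 0.22087909 0.25606712] [ 0.32759372 -0.1989085  -1.50905377] [ 0.03748081 -0.04221922  0.01675483] 0.29774035243222463 31.999582813004963
the job is handed in; nothing more can be done
None
```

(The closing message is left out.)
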